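Show the red player the way home

TASK

Press the red button of the clip lamp fully down to light the ludo board. Then show red's way home: with the fingers pointing straight down, trace the row of black dots with the fingertips about 1 cm above the board, passing over every dot in order from the yellow square to the yellow disc in the middle, and stop there, still pointing at the disc. Do not touch the board, and leave the pawns and everything else on the table where they stand.

Things in the scene. Friction and masses are not known exactly. Their poses are not given: they have to be found in the camera images.
- lamp_button (a joint): The red round press button (28 mm across) of the black clip lamp: 0 m = up, 0.006 m = fully down. It is pressed straight down, needs 4 N when fully down and springs back up by itself.
- lamp_button_top (a point): Centre of the top face of the red lamp button, button up. The button sits in a small black housing on the tail of the lamp's clip, facing up.
- lamp: Black plastic clip lamp, fixed, clamped on a light wooden block, left or right of the board. Origin on the table under the clip; the button is 60 mm from it towards its -x (robot side), the 120 mm wide block 80 mm towards its +x. There the steel neck rises; lamp head 72 mm across, from 150 to 240 mm up, all of it at least 60 mm to +x of the origin.
- board: Fixed wooden ludo board, 300 x 300 x 8 mm. Origin: centre of underside, z up. 9 black dots (13 mm) joined in order by straight thin black lines: from the yellow square at the end of its +y arm inwards to the inner corner, out along the -x arm (robot side), across its end, back up the red lane to the central yellow disc (25 mm).
- dot1 (a point): Black dot 1 of 9 on the board's top face, at board x -26 mm, y 130 mm, z 8 mm; the start, on the yellow square.
- dot2 (a point): Black dot 2 of 9 on the board's top face, at board x -26 mm, y 78 mm, z 8 mm.
- dot3 (a point): Black dot 3 of 9 on the board's top face, at board x -26 mm, y 26 mm, z 8 mm; at the inner corner.
- dot4 (a point): Black dot 4 of 9 on the board's top face, at board x -78 mm, y 26 mm, z 8 mm.
- dot5 (a point): Black dot 5 of 9 on the board's top face, at board x -130 mm, y 26 mm, z 8 mm; at the end of the front arm.
- dot6 (a point): Black dot 6 of 9 on the board's top face, at board x -130 mm, y 0 mm, z 8 mm; beside dot 5, foot of the red lane.
- dot7 (a point): Black dot 7 of 9 on the board's top face, at board x -78 mm, y 0 mm, z 8 mm.
- dot8 (a point): Black dot 8 of 9 on the board's top face, at board x -26 mm, y 0 mm, z 8 mm.
- dot9 (a point): Black dot 9 of 9 on the board's top face, at board x 0 mm, y 0 mm, z 8 mm; the last, on the yellow home disc in the middle of the board.
- pencil_pot: Red silicone pencil pot, 80 mm across, 100 mm tall, with pencils reaching 166 mm up; loose, on the other side of the board from the lamp. Origin under its centre. Leave alone.
- stapler: Steel mini stapler, 85 x 26 x 38 mm, loose. Origin under its centre. Leave alone.
- whistle: White plastic whistle, 46 x 18 x 22 mm, loose. Origin on the table under its round chamber. Leave alone.
- ludo_cup: Wooden ludo cup, 68 mm across, 85 mm tall, loose, open side up, on the board's blue-bordered corner yard. Origin under its centre. Leave alone.
- die: White die, 20 mm, loose, on the board's green-bordered corner yard. Origin under its centre. Leave alone.
- red_pawn: Red plastic ludo pawn, 22 mm across the foot, 33 mm tall, standing loose on its own corner yard of the board (white square with a border of the same colour). Origin under its centre. Leave alone.
- orange_pawn: Orange plastic ludo pawn, 22 mm across the foot, 33 mm tall, standing loose on its own corner yard of the board (white square with a border of the same colour). Origin under its centre. Leave alone.
- green_pawn: Green plastic ludo pawn, 22 mm across the foot, 33 mm tall, standing loose on its own corner yard of the board (white square with a border of the same colour). Origin under its centre. Leave alone.

How it is judged:
On the way, in this order (a step that is already met when the one before it is completed fails the run):
1. the lamp button is pressed down (at least 4 mm of its 6 mm) (value of joint lamp_button above 0.004 m), for 0.03 s.
2. the fingertips pass close above dot 1, pointing down (horizontal distance between the grasp point and dot1 below 0.012 m and z of the grasp point in the frame of dot1 below 0.05 m and angle between the grasp point's own z axis and vertical above 2.79 rad), for 0.03 s.
3. the fingertips pass close above dot 2, pointing down (horizontal distance between the grasp point and dot2 below 0.012 m and z of the grasp point in the frame of dot2 below 0.05 m and angle between the grasp point's own z axis and vertical above 2.79 rad), for 0.03 s.
4. the fingertips pass close above dot 3, pointing down (horizontal distance between the grasp point and dot3 below 0.012 m and z of the grasp point in the frame of dot3 below 0.05 m and angle between the grasp point's own z axis and vertical above 2.79 rad), for 0.03 s.
5. the fingertips pass close above dot 4, pointing down (horizontal distance between the grasp point and dot4 below 0.012 m and z of the grasp point in the frame of dot4 below 0.05 m and angle between the grasp point's own z axis and vertical above 2.79 rad), for 0.03 s.
6. the fingertips pass close above dot 5, pointing down (horizontal distance between the grasp point and dot5 below 0.012 m and z of the grasp point in the frame of dot5 below 0.05 m and angle between the grasp point's own z axis and vertical above 2.79 rad), for 0.03 s.
7. the fingertips pass close above dot 6, pointing down (horizontal distance between the grasp point and dot6 below 0.012 m and z of the grasp point in the frame of dot6 below 0.05 m and angle between the grasp point's own z axis and vertical above 2.79 rad), for 0.03 s.
8. the fingertips pass close above dot 7, pointing down (horizontal distance between the grasp point and dot7 below 0.012 m and z of the grasp point in the frame of dot7 below 0.05 m and angle between the grasp point's own z axis and vertical above 2.79 rad), for 0.03 s.
9. the fingertips pass close above dot 8, pointing down (horizontal distance between the grasp point and dot8 below 0.012 m and z of the grasp point in the frame of dot8 below 0.05 m and angle between the grasp point's own z axis and vertical above 2.79 rad), for 0.03 s.
10. the fingertips pass close above dot 9, pointing down (horizontal distance between the grasp point and dot9 below 0.012 m and z of the grasp point in the frame of dot9 below 0.05 m and angle between the grasp point's own z axis and vertical above 2.79 rad), for 0.03 s.
At the end, for the whole second after the job is handed in: TCP within 12 mm sideways of the last dot and under 50 mm above it (fingertips under about 31 mm), fingers within 20 degrees of straight down, touching nothing; button up (under 2 mm); every loose thing within 15 mm of its start, pawns, pot and cup upright (17 degrees) (all of step 10 and value of joint lamp_button below 0.002 m and distance of each of pencil_pot, stapler, whistle, ludo_cup, die, red_pawn, orange_pawn, green_pawn from where it was at the start of the episode below 0.015 m and angle between each of pencil_pot, ludo_cup, red_pawn, orange_pawn, green_pawn's own z axis and vertical below 0.3 rad).
It fails at once if the robot touches the board (contact force between any of the fingers, the arm and board above 0.5 N).
It fails at once if a pawn or another loose thing is pushed, lifted or carried more than 15 mm from its place (distance of any of pencil_pot, stapler, whistle, ludo_cup, die, red_pawn, orange_pawn, green_pawn from where it was at the start of the episode above 0.015 m).
It also fails if it takes over 59 s, if anything falls off the work surface, if the arm or the gripper's body presses on something with over 40 N, if the wrist force passes 120 N, or if a joint passes its speed limit or range.

ROBOT

A 7-joint arm with a two-finger parallel gripper is mounted at the origin on the work surface. World frame = base frame: x ahead of the robot, y to its left, z up, the work surface at z = 0. Lengths are in m, angles in rad, forces in N, time in s.
With the tool pointing down it reaches from about 0.425 to 0.875 m from the base axis. Payload 4.7 kg.
Tool frame: the origin (TCP) lies between the finger pads, 19 mm behind the fingertips; this is the grasp point; z points along the fingers, y is the line along which they close (so a half turn about z gives the same grasp; the last joint's range is limited). The gripper opens to 87 mm and grips with 3 to 60 N. Pads are 19 mm wide; open, the fingers measure 117 mm over their backs; the gripper's body (75 mm by 190 mm) begins 51 mm behind the grasp point.
Start: joints at [1.217, 0.321, -0.07, 1.45, 0.023, 1.371, -0.057], TCP at [0.234, -0.607, 0.241] pointing down, gripper open.
Joint ranges: [-2.86, 2.86], [-0.3, 2.09], [-1.38, 1.24], [0.06, 2.45], [-1.56, 4.7], [0.09, 2.05], [-2.69, 2.69]. Speed limits (rad/s): [2.57, 2.57, 3.14, 3.14, 3.14, 3.14, 3.14].

INTERFACE

Orientations are given as a rotation vector (axis times angle).
In Python, from bench import ctrl gives the robot as it stands.
- The arm moves only by the shell command python3 -m crank 'ROWS' [OPENING] [FORCE]. ROWS is JSON, a list of rows, each an object of numbers: "tx", "ty", "tz": the shift along the tool's x, y, z in mm; "turn": the turn about the tool's z in units of 5 degrees (1.0 is 5 degrees). In form: [{"tx": .., "ty": .., "tz": .., "turn": ..}, ...]. A call has 1 to 5 rows; each row is the pose to reach, as a shift and turn from the pose commanded when the call began, along the tool's axes at that moment; what a row does not reach only later rows make up. A row lasts 1/8 s, in which the tool goes at most 62.5 mm and 10.7 degrees, less where a joint would pass 70% of its speed; a pose out of reach is approached as far as the arm can. A call with a gripper value outside its range is refused whole. OPENING is the finger opening in mm, from 0 to 87, set as the call begins (- or left out, the last holds). The fingers move at their own pace and stop on an object; FORCE is the grip in N (left out, the last holds). Time passes only in rows, so rows that repeat a pose let the fingers close. It gives the time, the measured TCP pose, the force, the opening and the grip force at its end, in the units of the state.
- ctrl.get_state(): the state, without advancing time (a new reading comes with each control period).
- ctrl.get_image(name): name is "scene" or "top"; returns (picture, depth): 420x560x3 uint8, red, green, blue; 420x560 float32, m along the optical axis (not along the pixel's ray), 0 where there is no reading.
- ctrl.camera_model(name): a dict with "intrinsics" (3x3 intrinsics, pixels), "origin" and "orientation" of the camera in the world. Camera axes: x right, y down, z forward; pixel columns grow to the right and rows downward; lengths in m; the calibration is good to about 2 mm. A picture is of the moment at which its call begins. camera_model takes no time and is no camera call.
- ctrl.close_job(): hands the job in; it is judged then, once.
Trained networks look in the newest picture that a camera, given by its name, has taken for a name from the list of things; names that differ only in an ending like _2 or _b are one class to them, and where a whole thing is asked for, a point or a joint stands for the part that bears it (a point fixed in the world has none). Each returns a list of dicts, best first, with "confidence" (0 to 1); they miss things now and then, are a little off and sometimes report something else, mostly with a low value. They report only what shows in the picture. A call takes as long as a camera call.
- ctrl.recognise(camera, query): "xyz" ([x, y, z] in m, in world coordinates, good to about 4 mm: the middle of the surface that is visible of it).
- ctrl.mark_of(camera, query): "xyz" ([x, y, z] in m, in world coordinates, good to about 4 mm: a listed point, or the origin of a listed thing).
The state is a dict: "time": time; "joint_positions": joint angles; "qd": joint speeds; "joint_torque": joint torques, N m; "position": TCP position; "tool_rot": TCP orientation; "ft_force": force on the tool from outside, world axes, zero at the start; "torque": the same for the moment, N m; "grip_width": opening from 0.0 (shut) to 1.0 (fully open); "grip_force": force on a finger pad.
Only numpy, scipy, OpenCV 4.12 (cv2) and the standard library are available. Lean on these libraries where they do the work, as an engineer would, in place of code of your own. Each camera call takes 0.05 s, during which the arm holds its last target. There are 200 camera calls.

## Working session

There is one attempt and no reset: what is moved stays moved. The work goes in short steps, Python scripts to look and compute and a shell command to move; the robot and the scene stay as the last step left them, time stands still between calls to the robot, and variables do not carry over. Pictures are saved under pics/ and viewed, at most 10 in all, crops included, and the job is handed in when it is done.

```bash
mkdir -p pics; ls
cat > h.py <<'E'
import numpy as np,cv2
from bench import ctrl
E
python3 - <<'E'
from h import *
s=ctrl.get_state();print(s)
for c in("top","scene"):
    im,d=ctrl.get_image(c);cv2.imwrite(f"pics/{c}0.png",im[...,::-1])
    m=ctrl.camera_model(c);print(c,m)
    for q in["lamp_button_top","lamp","board"]+[f"dot{i}" for i in range(1,10)]+"pencil_pot stapler whistle ludo_cup die red_pawn orange_pawn green_pawn".split():
        r=ctrl.mark_of(c,q)[:2];print(q,[(np.round(x["xyz"],3).tolist(),round(x["confidence"],2)) for x in r])
E
```

```text
pics
{'time': 0.0, 'joint_positions': array([ 1.21711504,  0.32184181, -0.0700974 ,  1.45164841,  0.02257372,
        1.37080126, -0.05692327]), 'qd': array([-1.37205519e-05, -8.03862119e-04, -3.21745324e-04, -1.48339207e-04,
       -1.28992376e-03, -1.79544163e-03, -4.71712467e-04]), 'joint_torque': array([-6.43280032e-05, -4.91282129e+01, -4.04140949e-01, -3.12525022e+01,
       -6.39184099e-02,  4.36723139e-02,  2.02231736e-04]), 'position': array([ 0.23349261, -0.60606866,  0.2401627 ]), 'tool_rot': array([-3.08678582e+00, -5.74138622e-01,  6.52574627e-04]), 'ft_force': array([ 0.22039533, -0.42423626, -0.62243608]), 'torque': array([-0.07475377, -0.00950632, -0.00812687]), 'grip_force': 0.0, 'grip_width': 0.9995396607494481}
top {'intrinsics': array([[476.54032808,   0.        , 281.53916898],
       [  0.        , 476.54032808, 216.97129111],
       [  0.        ,   0.        ,   1.        ]]), 'origin': array([ 0.27373398, -0.01256283,  1.24696132]), 'orientation': array([-2.10381224,  2.1051188 , -0.23850349])}
lamp_button_top [([0.507, -0.366, 0.047], 0.68)]
lamp [([0.565, -
[... 1932 characters left out ...]
, 0.009], 0.97), ([0.521, 0.001, 0.01], 0.86)]
dot7 [([0.518, -0.024, 0.009], 0.97), ([0.521, 0.001, 0.01], 0.86)]
dot8 [([0.518, -0.024, 0.009], 0.97), ([0.521, 0.001, 0.01], 0.86)]
dot9 [([0.518, -0.024, 0.009], 0.97), ([0.521, 0.001, 0.01], 0.86)]
pencil_pot [([0.596, 0.356, 0.001], 0.58), ([0.58, 0.052, 0.009], 0.47)]
stapler [([0.348, -0.246, -0.001], 0.83), ([0.581, 0.051, 0.002], 0.73)]
whistle [([0.342, 0.26, 0.0], 0.65)]
ludo_cup [([0.705, 0.05, 0.012], 0.6)]
die [([0.695, -0.114, 0.008], 0.68)]
red_pawn [([0.531, 0.073, 0.009], 0.4), ([0.573, -0.031, 0.006], 0.36)]
orange_pawn [([0.565, -0.373, -0.004], 0.67), ([0.5, -0.11, 0.003], 0.39)]
green_pawn [([0.655, -0.152, 0.005], 0.52)]
```

View pics/top0.png

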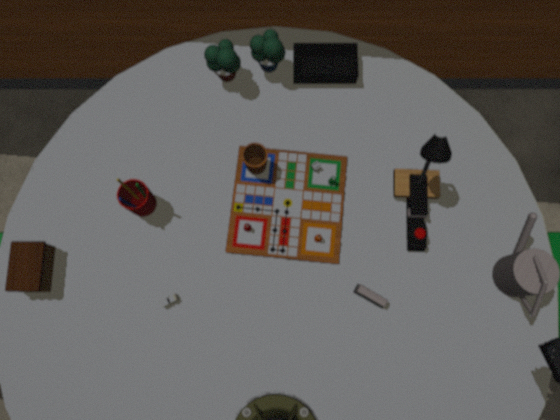

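View pics/scene0.png

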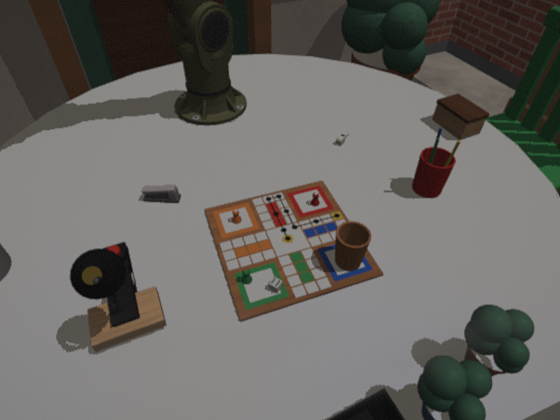

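Run:
```python
from h import *
for c in("top","scene"):
    print(c,[(np.round(x["xyz"],3).tolist(),round(x["confidence"],2)) for x in ctrl.mark_of(c,"dot1")])
    print([(np.round(x["xyz"],3).tolist(),round(x["confidence"],2)) for x in ctrl.recognise(c,"lamp_button_top")])
print(ctrl.get_state()["time"])
```

```text
top [([0.52, 0.003, 0.006], 0.98), ([0.581, 0.047, 0.007], 0.96), ([0.471, 0.006, 0.007], 0.94), ([0.6, -0.033, 0.008], 0.85), ([0.565, -0.032, 0.004], 0.84), ([0.584, 0.102, 0.013], 0.83), ([0.575, -0.0, 0.003], 0.67), ([0.464, -0.017, 0.007], 0.58), ([0.519, -0.027, 0.005], 0.57)]
[([0.504, -0.368, 0.052], 0.4)]
scene [([0.518, -0.024, 0.009], 0.97), ([0.521, 0.001, 0.01], 0.86), ([0.581, 0.051, 0.005], 0.84), ([0.573, -0.031, 0.008], 0.81), ([0.571, -0.002, 0.015], 0.78), ([0.582, 0.096, 0.006], 0.71), ([0.59, -0.033, 0.005], 0.66), ([0.464, -0.023, 0.005], 0.59), ([0.597, 0.355, 0.002], 0.17)]
[([0.66, -0.156, 0.02], 0.58)]
2.3
```

The top picture shows the board centred near (289,205), with the dots running from (238,207) to (288,203). The red button is at (420,233), the red pawn at (248,228) and the orange pawn at (319,239). In the scene picture the button shows at (113,251), beside the lamp head. Next I fit the board pose from the dots and triangulate the button.

```bash
cat >> h.py <<'E'
from scipy.spatial.transform import Rotation as R
B=np.array([[-26,130],[-26,78],[-26,26],[-78,26],[-130,26],[-130,0],[-78,0],[-26,0],[0,0]])/1000
def ray(c,uv):
    m=ctrl.camera_model(c);d=R.from_rotvec(m["orientation"]).apply(np.linalg.inv(m["intrinsics"])@[*uv,1]);return m["origin"],d
def onz(c,uv,z):
    o,d=ray(c,uv);return o+d*(z-o[2])/d[2]
def fit(W,P):
    a,b=W.mean(0),P.mean(0);H=(P-b).T@(W-a);th=np.arctan2(H[0,1]-H[1,0],H[0,0]+H[1,1])
    M=np.array([[np.cos(th),-np.sin(th)],[np.sin(th),np.cos(th)]]);return th,M,a-M@b
E
python3 - <<'E'
from h import *
ims={c:cv2.imread(f"pics/{c}0.png") for c in("top","scene")}
S={"top":[(.584,.102),(.581,.047),(.575,0),(.520,.003),(.471,.006),(.464,-.017),(.519,-.027),(.565,-.032),(.600,-.033)],
"scene":[(.582,.096),(.581,.051),(.571,-.002),(.521,.001),None,(.464,-.023),(.518,-.024),(.573,-.031),(.590,-.033)]}
for c in S:
    i=[k for k in range(9) if S[c][k]];W=np.array([S[c][k] for k in i]);th,M,t=fit(W,B[i])
    print(c,np.degrees(th),t,"res",np.abs(W-(B[i]@M.T+t)).max())
# own pixel check: dark dots, local darkest centroid near predicted
    m=ctrl.camera_model(c);g=cv2.cvtColor(ims[c],cv2.COLOR_BGR2GRAY).astype(float);W2=[]
    for k in range(9):
        p=np.array([*(M@B[k]+t),.008]);q=m["intrinsics"]@R.from_rotvec(m["orientation"]).inv().apply(p-m["origin"]);u,v=np.round(q[:2]/q[2]).astype(int)
        w=cv2.GaussianBlur(g,(0,0),1.0)[v-5:v+6,u-5:u+6];w=np.clip(np.percentile(w,15)-w,0,None);yy,xx=np.mgrid[-5:6,-5:6]
        uv=(u+(w*xx).sum()/w.sum(),v+(w*yy).sum()/w.sum());W2.append(onz(c,uv,.008)[:2])
    W2=np.array(W2);th,M,t=fit(W2,B);r=W2-(B@M.T+t)
    ok=np.linalg.norm(r,axis=1)<.006;print(" pix",np.degrees(th),t,np.round(r*1000,1).tolist())
    if ok.sum()>4: th,M,t=fit(W2[ok],B[ok]);print(" pix2",ok.sum(),np.degrees(th),t)
# button
U={}
for c,(u,v) in dict(top=(420,233),scene=(113,251)).items():
    a=ims[c][v-14:v+15,u-14:u+15].astype(int);k=((a[...,2]>2*a[...,1]+10)&(a[...,2]>2*a[...,0]+10));ys,xs=np.nonzero(k)
    U[c]=(u-14+xs.mean(),v-14+ys.mean());print(c,k.sum(),U[c],xs.min()+u-14,xs.max()+u-14,ys.min()+v-14,ys.max()+v-14, onz(c,U[c],.05),onz(c,U[c],.055))
(o1,d1),(o2,d2)=ray("top",U["top"]),ray("scene",U["scene"])
s=np.linalg.lstsq(np.c_[d1,-d2],o2-o1,rcond=None)[0];print("tri",o1+d1*s[0],o2+d2*s[1])
im,d=ctrl.get_image("top");u,v=map(round,U["top"]);z=d[v-2:v+3,u-2:u+3];o,dd=ray("top",U["top"]);m=ctrl.camera_model("top")
print("depth",o+dd*np.median(z))
u,v=295,215
for uv in((265,207),(300,200),(350,350)):
    o,dd=ray("top",uv);print(uv,o+dd*np.median(d[uv[1]-1:uv[1]+2,uv[0]-1:uv[0]+2]))
E
```

```text
top -6.231100597179445 [ 0.59609842 -0.03241674] res 0.005252024608163319
 pix -6.532033511481895 [ 0.59532164 -0.0321835 ] [[-1.4, 0.5], [4.6, -1.8], [-1.4, 1.1], [-1.3, -1.5], [-0.3, -0.0], [1.6, -0.0], [-0.2, -0.1], [-0.7, 1.1], [-0.8, 0.8]]
 pix2 9 -6.532033511481895 [ 0.59532164 -0.0321835 ]
scene -5.708001008133627 [ 0.59527587 -0.03281247] res 0.005275874606211706
 pix -6.149712691863592 [ 0.59676048 -0.03158549] [[-0.8, 0.1], [1.5, 0.4], [-0.7, 0.5], [0.9, -2.8], [0.2, 0.2], [4.1, 0.2], [0.1, 0.6], [-4.3, 0.4], [-1.0, 0.5]]
 pix2 9 -6.149712691863592 [ 0.59676048 -0.03158549]
top 116 (np.float64(419.76724137931035), np.float64(233.00862068965517)) 414 425 227 239 [ 0.50324395 -0.36925653  0.05      ] [ 0.50228523 -0.36776654  0.055     ]
scene 83 (np.float64(114.6144578313253), np.float64(249.289156626506)) 107 120 245 255 [ 0.50536302 -0.36488358  0.05      ] [ 0.51001204 -0.36429304  0.055     ]
tri [ 0.50330596 -0.3693529   0.04967661] [ 0.50399495 -0.36505735  0.04852865]
depth [ 0.50303287 -0.36892847  0.05110088]
(265, 207) [0.5822506  0.02844254 0.00847299]
(300, 200) [ 0.60201205 -0.06552963  0.00692842]
(350, 350) [ 0.21233907 -0.18847709 -0.00095138]
```

```bash
python3 -m crank '[{"tx":0,"ty":0,"tz":0,"turn":2},{"tx":0,"ty":0,"tz":0,"turn":4},{"tx":0,"ty":0,"tz":0,"turn":5.5},{"tx":0,"ty":0,"tz":0,"turn":5.5},{"tx":0,"ty":0,"tz":0,"turn":5.5}]' 0 20
cat >> h.py <<'E'
th=np.radians(-6.3);M=np.array([[np.cos(th),-np.sin(th)],[np.sin(th),np.cos(th)]]);D=np.c_[B@M.T+[.596,-.032],np.full(9,.008)]
BT=np.array([.5032,-.3680,.050])
def rel(p,yawfrom=None):
    s=ctrl.get_state();return np.round(R.from_rotvec(s["tool_rot"]).inv().apply(np.array(p)-s["position"])*1000,1)
E
python3 - <<'E'
from h import *
s=ctrl.get_state();print(s["time"],s["position"],R.from_rotvec(s["tool_rot"]).as_matrix().round(3))
print(rel([*BT[:2],.12]),rel([*BT[:2],.10]));print(D.round(4))
E
```

```text
time: 2.98
position: [0.2338, -0.6065, 0.2413]
tool_rot: [3.137, -0.173, 0.0]
ft_force: [0.4, -0.1, 0.1]
grip_width: 0.518
grip_force: 0.0
2.975 [ 0.23375154 -0.60652904  0.24129093] [[ 0.994 -0.11   0.   ]
 [-0.11  -0.994 -0.   ]
 [ 0.     0.    -1.   ]]
[ 241.7 -266.7  121.3] [ 241.7 -266.7  141.3]
[[ 0.5844  0.1001  0.008 ]
 [ 0.5787  0.0484  0.008 ]
 [ 0.573  -0.0033  0.008 ]
 [ 0.5213  0.0024  0.008 ]
 [ 0.4696  0.0081  0.008 ]
 [ 0.4668 -0.0177  0.008 ]
 [ 0.5185 -0.0234  0.008 ]
 [ 0.5702 -0.0291  0.008 ]
 [ 0.596  -0.032   0.008 ]]
```

```bash
python3 -m crank '[{"tx":15,"ty":-17,"tz":0,"turn":0},{"tx":45,"ty":-50,"tz":10,"turn":0},{"tx":80,"ty":-88,"tz":25,"turn":0},{"tx":115,"ty":-127,"tz":40,"turn":0},{"tx":150,"ty":-165,"tz":55,"turn":0}]' >/dev/null
python3 -m crank '[{"tx":35,"ty":-38,"tz":20,"turn":0},{"tx":65,"ty":-72,"tz":40,"turn":0},{"tx":84,"ty":-94,"tz":55,"turn":0},{"tx":91.7,"ty":-101.7,"tz":66,"turn":0},{"tx":91.7,"ty":-101.7,"tz":66,"turn":0}]'
python3 - <<'E'
from h import *
im,d=ctrl.get_image("scene");cv2.imwrite("pics/s1.png",im[...,::-1])
print(ctrl.get_state()["time"],rel([*BT[:2],.05+.019]),ctrl.get_state()["position"])
E
```

```text
time: 4.22
position: [0.5036, -0.3675, 0.1195]
tool_rot: [-3.136, 0.173, 0.002]
ft_force: [0.3, 0.5, 0.4]
grip_width: 0.006
grip_force: 0.0
4.275 [ 0.1 -1.2 51.2] [ 0.50302042 -0.36915321  0.12021608]
```

View pics/s1.png

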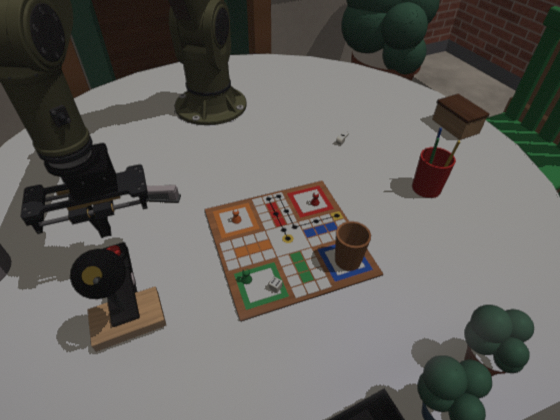

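The gripper hangs with its closed fingers (108,232) right over the red button (115,249). It's clear of the lamp head, so I press now.

```bash
python3 -m crank '[{"tx":0,"ty":-1,"tz":25,"turn":0},{"tx":0,"ty":-1,"tz":42,"turn":0},{"tx":0,"ty":-1,"tz":47,"turn":0},{"tx":0,"ty":-1,"tz":51,"turn":0},{"tx":0,"ty":-1,"tz":51,"turn":0}]'
```

```text
time: 4.9
position: [0.5038, -0.3683, 0.0699]
tool_rot: [3.136, -0.177, 0.0]
ft_force: [-1.5, 0.3, 1.4]
grip_width: 0.002
grip_force: 0.8
```

```bash
python3 -m crank '[{"tx":0,"ty":0,"tz":2,"turn":0},{"tx":0,"ty":0,"tz":4,"turn":0},{"tx":0,"ty":0,"tz":4,"turn":0}]'; python3 -m crank '[{"tx":0,"ty":0,"tz":1.5,"turn":0},{"tx":0,"ty":0,"tz":1.5,"turn":0}]'
```

```text
time: 5.28
position: [0.5042, -0.3682, 0.0658]
tool_rot: [3.135, -0.176, 0.002]
ft_force: [-0.9, -1.9, 3.4]
grip_width: 0.005
grip_force: 1.8
time: 5.52
position: [0.5042, -0.3682, 0.0651]
tool_rot: [3.135, -0.176, 0.002]
ft_force: [-2.6, -0.7, 8.9]
grip_width: 0.007
grip_force: 4.2
```

Run:
```python
from h import *
im,d=ctrl.get_image("scene");a=cv2.imread("pics/s1.png");cv2.imwrite("pics/s2.png",im[...,::-1])
print(a[180:310,205:380].mean(),im[180:310,205:380].mean(),a[255:290,75:110].mean(),im[255:290,75:110].mean())
```

```text
109.58600732600732 110.27252747252747 26.924897959183674 27.152925170068027
```

View pics/s2.png

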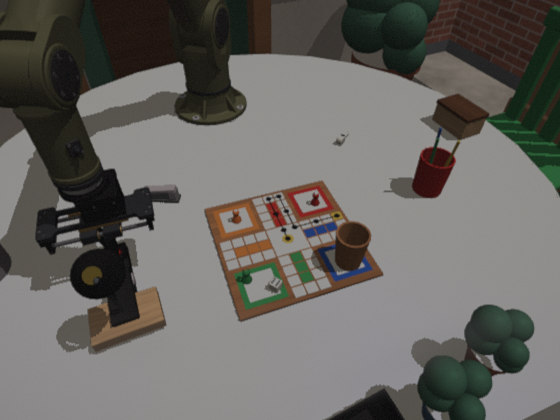

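No lamp glow shows in the picture, where the fingers sit on the button at (113,243). I'll press slightly more to check whether it's against the hard stop.

```bash
python3 -m crank '[{"tx":0,"ty":0,"tz":1.5,"turn":0},{"tx":0,"ty":0,"tz":1.5,"turn":0},{"tx":0,"ty":0,"tz":1.5,"turn":0}]'
```

```text
time: 5.95
position: [0.5043, -0.3682, 0.0649]
tool_rot: [3.135, -0.176, 0.002]
ft_force: [-4.3, 0.7, 14.9]
grip_width: 0.002
grip_force: 7.6
```

The hard stop is confirmed: the force rises with no further travel. Next I lift and cross to above dot 1.

```bash
python3 -m crank '[{"tx":0,"ty":0,"tz":-10,"turn":0},{"tx":0,"ty":0,"tz":-35,"turn":0},{"tx":0,"ty":-15,"tz":-60,"turn":0},{"tx":0,"ty":-50,"tz":-72,"turn":0},{"tx":0,"ty":-90,"tz":-72,"turn":0}]'
python3 -m crank '[{"tx":4,"ty":-42,"tz":0,"turn":0},{"tx":9,"ty":-86,"tz":0,"turn":0},{"tx":14,"ty":-130,"tz":0,"turn":0},{"tx":19,"ty":-174,"tz":0,"turn":0},{"tx":24,"ty":-218,"tz":0,"turn":0}]'
python3 -m crank '[{"tx":2,"ty":-42,"tz":0,"turn":0},{"tx":4,"ty":-84,"tz":0,"turn":0},{"tx":4,"ty":-118,"tz":0,"turn":0},{"tx":4,"ty":-150,"tz":0,"turn":0},{"tx":4,"ty":-165,"tz":0,"turn":0}]'
python3 -m crank '[{"tx":0,"ty":0,"tz":0,"turn":0},{"tx":0,"ty":0,"tz":0,"turn":0}]'
python3 - <<'E'
from h import *
im,d=ctrl.get_image("top");cv2.imwrite("pics/t3.png",cv2.resize(im[130:280,200:380,::-1],None,fx=4,fy=4))
print(ctrl.get_state()["time"],rel([*D[0][:2],.040]),ctrl.get_state()["position"])
E
```

```text
time: 6.58
position: [0.5145, -0.2772, 0.135]
tool_rot: [-3.137, 0.178, -0.003]
ft_force: [0.3, 1.0, -0.1]
grip_width: 0.009
grip_force: 0.0
time: 7.2
position: [0.5619, -0.0619, 0.1337]
tool_rot: [-3.136, 0.175, 0.002]
ft_force: [-0.0, -0.2, -1.5]
grip_width: 0.005
grip_force: 0.0
time: 7.82
position: [0.5838, 0.1023, 0.1337]
tool_rot: [-3.136, 0.171, 0.002]
ft_force: [0.7, -0.2, 0.5]
grip_width: 0.008
grip_force: 0.0
time: 8.07
position: [0.5845, 0.0974, 0.1339]
tool_rot: [3.135, -0.179, -0.001]
ft_force: [-0.0, 0.6, -0.9]
grip_width: 0.007
grip_force: 0.0
8.125 [-0.5 -2.9 94. ] [0.58466598 0.0972373  0.13401915]
```

View pics/t3.png

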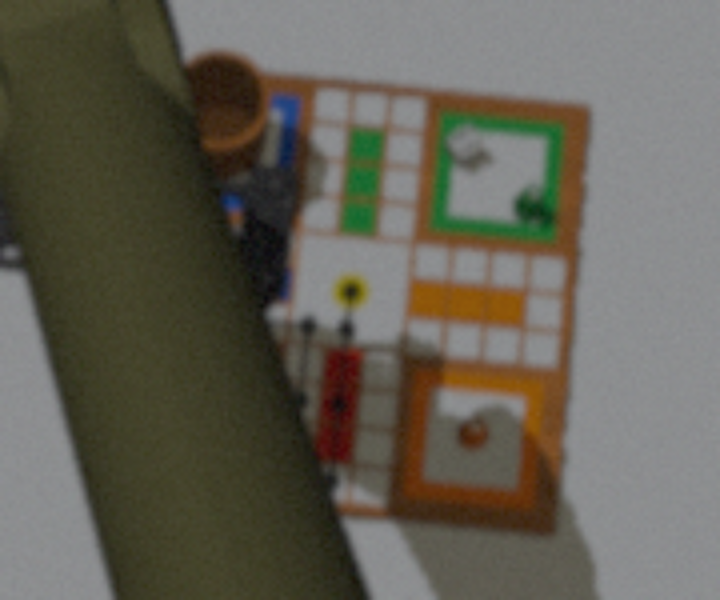

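The arm hides dot 1 in the top picture, but the rest of the board is undisturbed (disc at crop (350,291), cup at (225,100)). I go down to 13 mm tip height and check from the side.

```bash
python3 -m crank '[{"tx":0,"ty":-3,"tz":25,"turn":0},{"tx":0,"ty":-3,"tz":55,"turn":0},{"tx":0,"ty":-3,"tz":78,"turn":0},{"tx":0,"ty":-3,"tz":90,"turn":0},{"tx":0,"ty":-3,"tz":93,"turn":0}]'
python3 -m crank '[{"tx":0,"ty":0,"tz":0,"turn":0},{"tx":0,"ty":0,"tz":0,"turn":0}]'
python3 - <<'E'
from h import *
im,d=ctrl.get_image("scene");cv2.imwrite("pics/s4.png",cv2.resize(im[150:330,190:400,::-1],None,fx=3.3,fy=3.3))
print(rel([*D[0][:2],.040]))
for p in D: print(rel([*p[:2],.040]))
E
```

```text
time: 8.75
position: [0.5848, 0.1013, 0.0408]
tool_rot: [3.136, -0.178, -0.001]
ft_force: [-0.1, -1.0, -0.2]
grip_width: 0.0
grip_force: 0.0
time: 9.0
position: [0.5857, 0.1023, 0.0422]
tool_rot: [-3.136, 0.176, -0.003]
ft_force: [1.2, 0.2, -0.1]
grip_width: 0.005
grip_force: 0.0
[-0.9  2.5  2.2]
[-0.9  2.5  2.2]
[-0.8 54.5  2.2]
[ -0.7 106.5   2.2]
[-52.7 106.6   2.1]
[-104.7  106.7    2. ]
[-104.6  132.7    2. ]
[-52.6 132.6   2.1]
[ -0.6 132.5   2.1]
[ 25.4 132.4   2.2]
```

View pics/s4.png

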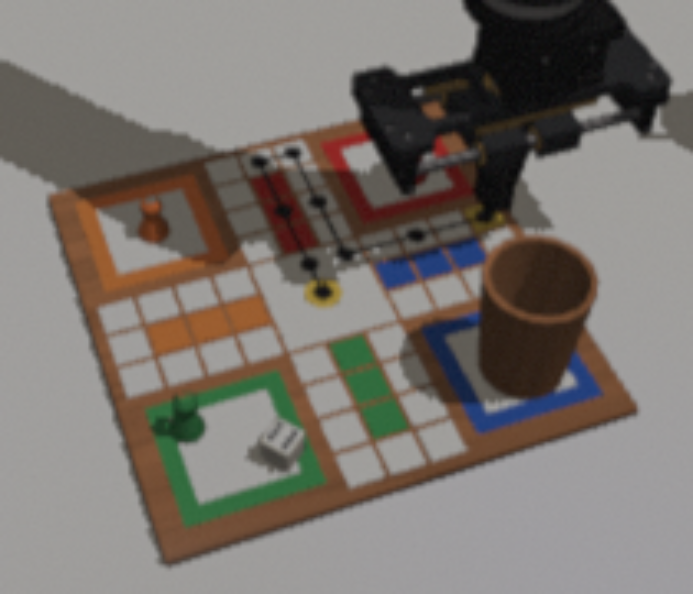

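The fingertips hang just over the yellow square with dot 1, at crop (490,215), clear of the cup and pawns. Now I trace.

```bash
python3 -m crank '[{"tx":-0.5,"ty":1,"tz":1,"turn":0},{"tx":-0.5,"ty":27,"tz":1,"turn":0},{"tx":-0.5,"ty":53,"tz":1,"turn":0},{"tx":-0.5,"ty":79,"tz":1,"turn":0},{"tx":-0.5,"ty":105.5,"tz":1,"turn":0}]'
python3 -m crank '[{"tx":0,"ty":0,"tz":0,"turn":0},{"tx":0,"ty":0,"tz":0,"turn":0}]'
python3 - <<'E'
from h import *
for p in D[2:]: print(rel([*p[:2],.040]))
E
```

```text
time: 9.68
position: [0.5726, -0.0033, 0.0405]
tool_rot: [3.136, -0.176, 0.001]
ft_force: [-0.0, -0.6, 0.3]
grip_width: 0.005
grip_force: 0.0
time: 9.93
position: [0.5728, -0.0013, 0.0404]
tool_rot: [-3.136, 0.175, -0.001]
ft_force: [0.3, -0.5, 1.0]
grip_width: 0.005
grip_force: 0.0
[0.4 1.9 0.4]
[-51.6   2.    0.4]
[-103.6    2.1    0.4]
[-103.5   28.1    0.3]
[-51.5  28.    0.4]
[ 0.5 27.9  0.4]
[26.5 27.9  0.4]
```

```bash
python3 -m crank '[{"tx":-26,"ty":1,"tz":0,"turn":0},{"tx":-52,"ty":1,"tz":0,"turn":0},{"tx":-78,"ty":1,"tz":0,"turn":0},{"tx":-104,"ty":1,"tz":0,"turn":0},{"tx":-104,"ty":1,"tz":0,"turn":0}]'
python3 -m crank '[{"tx":0,"ty":13,"tz":0,"turn":0},{"tx":0,"ty":26,"tz":0,"turn":0},{"tx":0,"ty":26,"tz":0,"turn":0}]'
python3 - <<'E'
from h import *
for p in D[5:]: print(rel([*p[:2],.040]))
E
```

```text
time: 10.55
position: [0.4678, 0.0097, 0.0401]
tool_rot: [3.136, -0.171, -0.001]
ft_force: [0.8, -0.7, -0.2]
grip_width: 0.007
grip_force: 0.0
time: 10.92
position: [0.4666, -0.0195, 0.0401]
tool_rot: [3.136, -0.181, -0.0]
ft_force: [0.6, 1.4, -0.5]
grip_width: 0.004
grip_force: 0.0
[-0.  -1.8  0.1]
[51.9 -2.1  0.1]
[ 1.039e+02 -2.300e+00  1.000e-01]
[ 1.299e+02 -2.500e+00  1.000e-01]
```

```bash
python3 -m crank '[{"tx":26,"ty":-0.5,"tz":0,"turn":0},{"tx":52,"ty":-0.5,"tz":0,"turn":0},{"tx":78,"ty":-0.5,"tz":0,"turn":0},{"tx":104,"ty":-0.5,"tz":0,"turn":0},{"tx":117,"ty":-0.5,"tz":0,"turn":0}]'
python3 -m crank '[{"tx":13,"ty":0,"tz":0,"turn":0},{"tx":13,"ty":0,"tz":0,"turn":0},{"tx":13,"ty":0,"tz":0,"turn":0},{"tx":13,"ty":0,"tz":0,"turn":0}]'
python3 - <<'E'
from h import *
im,d=ctrl.get_image("scene");cv2.imwrite("pics/s5.png",cv2.resize(im[130:310,190:400,::-1],None,fx=3.3,fy=3.3))
print(rel([*D[8][:2],.040]))
E
```

```text
time: 11.55
position: [0.5838, -0.0304, 0.04]
tool_rot: [-3.136, 0.177, -0.0]
ft_force: [0.1, 0.3, 1.0]
grip_width: 0.003
grip_force: 0.0
time: 12.05
position: [0.5949, -0.0317, 0.0402]
tool_rot: [3.136, -0.176, -0.001]
ft_force: [-0.3, -0.6, -1.5]
grip_width: 0.009
grip_force: 0.0
[1.  0.1 0.3]
```

View pics/s5.png

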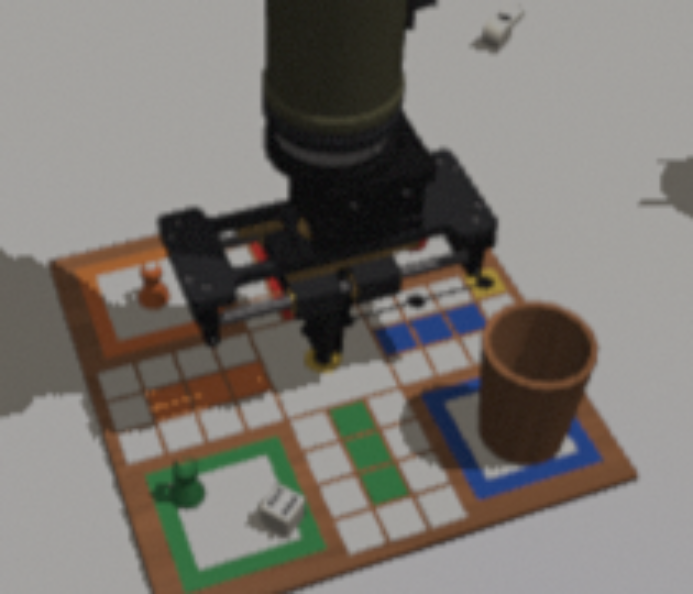

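The fingertips point at the yellow disc, at crop (323,355), and the cup, die and pawns stand where they were. I hand the job in.

```bash
python3 -c "
from bench import ctrl
print(ctrl.close_job())"
```

```text
the job is handed in; nothing more can be done
None
```

I pressed the lamp button to its hard stop and traced dots 1 to 9 in order with the tips about 13 mm above the board, stopping over the yellow disc; I saw nothing moved or touched, the pictures never showed the lamp lit, and the job is handed in with no verdict returned.

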